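# Read a tube's chip: along the reader lane, then down on the sprung seat

### The arm

A 6-joint arm with a two-finger parallel gripper is mounted at the origin on the work surface. World frame = base frame: x ahead of the robot, y to its left, z up, the work surface at z = 0. Lengths are in m, angles in rad, forces in N, time in s.
With the tool pointing down it reaches from about 0.35 to 0.975 m from the base axis. Payload 4.9 kg.
Tool frame: the origin (TCP) lies at the very end of the fingers, on their centre line; the grasp point (between the pads) lies 19 mm behind it (ctrl.grasp_offset is the distance from the TCP to the grasp point, in m); z points along the fingers, y is the line along which they close (so a half turn about z gives the same grasp; the last joint's range is limited). The gripper opens to 85 mm and grips with 20 to 120 N. Pads are 22 mm wide; open, the fingers measure 114 mm over their backs; the gripper's body (76 mm by 85 mm) begins 54 mm behind the grasp point. The pads swing forward as they close: fully open they stand 13 mm farther back than shut.
Start: joints at [1.142, 0.053, 1.613, -0, 1.476, -0.119], TCP at [0.191, 0.595, 0.231] pointing down, gripper open.
Joint ranges: [-3.01, 3.01], [-1.01, 2.22], [0.06, 2.58], [-1.02, 4.17], [0.09, 2.62], [-3.14, 3.14]. Speed limits (rad/s): [2.57, 2.57, 3.14, 3.14, 3.14, 3.14].

### API

Orientations are given as a rotation vector (axis times angle).
In Python, from station import ctrl, optics gives the robot as it stands.
- The arm moves only by the shell command python3 -m handwheel 'ROWS' [OPENING] [FORCE]. ROWS is JSON, a list of rows, each an object of numbers: "tx", "ty", "tz": the shift along the tool's x, y, z in mm; "roll": the turn about the tool's z in rad. A call has 1 to 12 rows; each row shifts and turns the commanded pose from where the row before left it, along the tool's axes as they then stand; what a row does not reach is not made up. A row lasts 1/12 s, in which the tool goes at most 41.7 mm and 7.16 degrees, less where a joint would pass 70% of its speed; a pose out of reach is approached as far as the arm can. A call with a gripper value outside its range is refused whole. OPENING is the finger opening in mm, from 0 to 85.4, set as the call begins (- or left out, the last holds). The fingers move at their own pace and stop on an object; FORCE is the grip in N (left out, the last holds). Time passes only in rows, so rows that do not move let the fingers close. It gives the time, the measured TCP pose, the force, the opening and the grip force at its end, in the units of the state.
- ctrl.get_obs(): the state, without advancing time (a new reading comes with each control period).
- optics.get_image(name): name is "side" or "top" or "wrist"; returns (picture, depth): 420x560x3 uint8, red, green, blue; 420x560 float32, m along the optical axis (not along the pixel's ray), 0 where there is no reading.
- optics.camera_params(name): a dict with "mtx" (3x3 intrinsics, pixels), "extrinsics" (4x4, takes a point from camera to world coordinates); the wrist camera has in their place "tool_from_camera" (4x4, takes a point from camera to tool coordinates, whose origin is the TCP and whose axes are the flange's). Camera axes: x right, y down, z forward; pixel columns grow to the right and rows downward; lengths in m; the calibration is good to about 2 mm. The wrist camera is an equidistant fisheye: a pixel r from the principal point sees the ray r / f radians off the axis. A picture is of the moment at which its call begins: read the wrist's pose just before it. camera_params takes no time and is no camera call.
- ctrl.finish_job(): hands the job in; it is judged then, once.
The state is a dict: "t": time; "q": joint angles; "dq": joint speeds; "effort": joint torques, N m; "tool_pos": TCP position; "tool_rot": TCP orientation; "contact_force": force on the tool from outside, world axes, zero at the start; "wrist_torque": the same for the moment, N m; "opening": finger opening in m; "grip_force": force on a finger pad.
Only numpy, scipy, OpenCV 4.12 (cv2) and the standard library are available. Lean on these libraries where they do the work, as an engineer would, in place of code of your own. Each camera call takes 0.05 s, during which the arm holds its last target. There are 200 camera calls.

### The job

Take the one purple-capped tube that stands among three red-capped ones out of their brown rack, lower its foot into the open-mouthed end of the white reader's lane and, keeping it upright with its foot between the lane walls, draw it slowly and steadily past the reader window (about 3 cm a second) to the closed end. There press it straight down on the sprung brass seat until its foot meets the steel stop, firmly but without forcing it (the tube should bear on the stop with no more than about 20 N), and finish while still holding it there in the gripper: do not let go. Leave the red-capped tubes in the rack and the other things on the bench where they are.

Things in the scene. Friction and masses are not known exactly. Their poses are not given: they have to be found in the camera images.
- tube: the sample tube to be read: white-labelled, upright, 104 mm tall, about 25 g; body 16 mm in diameter, flat foot with a 2 mm chamfer; PURPLE cap 19 mm in diameter from 78 to 104 mm above the foot. Origin: centre of the foot, z up along the tube. It stands in any one of the rack's four holes, its foot 7 mm above the bench
- red1: one of three red-capped tubes like the purple one, loose in the rack; leave it. Origin: centre of its foot
- red2: another red-capped tube in the rack; leave it. Origin: centre of its foot
- red3: another red-capped tube in the rack; leave it. Origin: centre of its foot
- rack: brown tube rack fixed to the bench, 100 x 260 x 45 mm high (x, y, z). Origin: centre of its underside. Four open holes, 18 mm wide and 38 mm deep, lie in a row along its y axis at y = -90, -30, 30 and 90 mm; the small dark holes beside them are only moulded marks
- reader: white and blue chip reader fixed to the bench. Origin: on the bench under the middle of the lane, z up. The lane is a straight slot 22 mm wide along its y axis, centred on x = 0; floor 40 mm, wall tops 60 mm above the bench; walls' outsides at x = -33 and +33 mm. Beside it the reader head with the window: a box 88 mm high, x = -93 to -33, y = -50 to 50 mm; the window spans y = -30 to 30 mm
- stop: the steel hard stop: floor of the 22 x 22 mm pocket at the closed end of the lane (y = 49 to 71 mm in the reader's frame; lane floor ends at 49, an end wall 60 mm high begins at 71). Its top is 20 mm above the bench, level. Origin: centre of its underside, on the bench, straight below the seat
- lane_start (a point): point on the lane floor (40 mm above the bench) just inside the straight walls, at y = -60 mm in the reader's frame; its axes are the reader's. The straight walls begin at y = -70 mm; before them (y = -115 to -70) is the mouth, open at its end, with blue flared lips as high as the walls
- seat_rest (a point): fixed point at the centre of the brass seat's top face when it is not pressed: pocket centre (y = +60 mm in the reader's frame), 36 mm above the bench; its axes are the reader's
- seat (a joint): the sprung brass seat, a plunger 10 mm in diameter in the middle of the pocket: how far it is pressed down, in m; 0 at rest (top 36 mm above the bench), 0.016 flush with the steel stop, where the tube's foot lands on the stop. The spring pushes back with 3 N at rest and 9.4 N at 0.016, and lifts the tube again if it is let go
- bottle: green bottle with a blue cap, 66 mm in diameter, 130 mm tall, standing behind the rack; origin: centre of its underside; leave it
- tipbox: blue pipette-tip box with a white and yellow top, 80 x 120 x 55 mm high on the far side; origin: centre of its underside; leave it
- jar: low jar with a white lid, 54 mm in diameter, 55 mm tall, near the robot between rack and reader; origin: centre of its underside; leave it

How it is judged:
By the outcome, as a careful person would: the job done as asked, in the order asked, and still so for the second after the job is handed in, while the arm keeps its last pose, push and grip.
It also fails if it takes over 54 s, if anything falls off the work surface, if the arm or the gripper's body presses on something with over 40 N, if the wrist force passes 120 N, or if a joint passes its speed limit or range.

## Working session

There is one attempt and no reset: what is moved stays moved. The work goes in short steps, Python scripts to look and compute and a shell command to move; the robot and the scene stay as the last step left them, time stands still between calls to the robot, and variables do not carry over. Pictures are saved under pics/ and viewed, at most 10 in all, crops included, and the job is handed in when it is done.

```bash
ls; mkdir -p pics; python3 - <<'E'
from station import ctrl, optics
import cv2,numpy as np
np.set_printoptions(precision=4,suppress=True)
for n in ["top","side"]:
    im,d=optics.get_image(n); cv2.imwrite(f"pics/{n}0.png",cv2.cvtColor(im,cv2.COLOR_RGB2BGR)); np.savez(f"pics/{n}0.npz",im=im,d=d)
    print(n,optics.camera_params(n))
print(optics.camera_params("wrist")); print(ctrl.get_obs())
E
```

```text
pics
top {'mtx': array([[381.0219,   0.    , 274.0828],
       [  0.    , 381.0219, 205.9305],
       [  0.    ,   0.    ,   1.    ]]), 'extrinsics': array([[-0.021 , -0.9951,  0.0965,  0.5002],
       [-0.9995,  0.0231,  0.0205, -0.0722],
       [-0.0226, -0.096 , -0.9951,  0.8996],
       [ 0.    ,  0.    ,  0.    ,  1.    ]])}
side {'mtx': array([[526.1289,   0.    , 275.0675],
       [  0.    , 526.1289, 207.517 ],
       [  0.    ,   0.    ,   1.    ]]), 'extrinsics': array([[ 0.9887, -0.0885,  0.1214,  0.4666],
       [-0.1502, -0.5605,  0.8144, -0.8648],
       [-0.004 , -0.8234, -0.5674,  0.5919],
       [ 0.    ,  0.    ,  0.    ,  1.    ]])}
{'mtx': array([[325.1923,   0.    , 277.4589],
       [  0.    , 325.1923, 206.6295],
       [  0.    ,   0.    ,   1.    ]]), 'tool_from_camera': array([[ 0.0003, -0.9603, -0.2791,  0.0713],
       [ 1.    ,  0.0003, -0.    ,  0.0002],
       [ 0.0001, -0.2791,  0.9603, -0.1426],
       [ 0.    ,  0.    ,  0.    ,  1.    ]])}
{'t': 0.1, 'q': array([ 1.142 ,  0.0533,  1.6142,  0.    ,  1.476 , -0.119 ]), 'dq': array([ 0.0001, -0.0017, -0.0039, -0.0004, -0.0015,  0.0008]), 'effort': array([  0.0005, -39.4903, -37.1363,  -0.0001,   0.004 ,   0.    ]), 'tool_pos': array([0.1903, 0.5947, 0.2302]), 'tool_rot': array([-0.4846, -3.1035,  0.0028]), 'contact_force': array([ 0.0493, -0.2269,  1.2092]), 'wrist_torque': array([-0.0494,  0.0318,  0.0469]), 'grip_force': 0.0, 'opening': 0.0856191458525723}
```

View pics/top0.png

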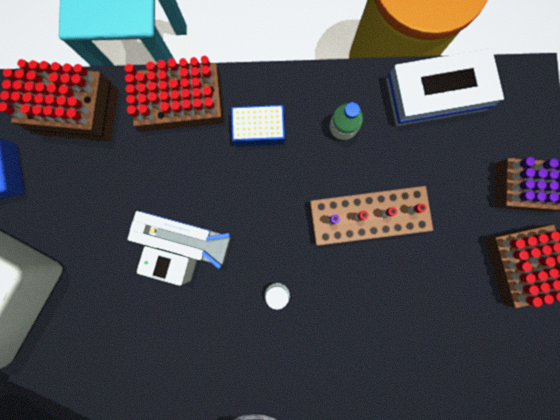

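View pics/side0.png

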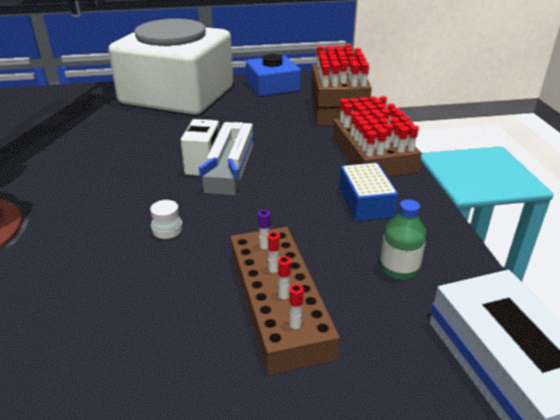

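The top view shows the purple cap at (335,219), reds at (363,216), (392,212) and (420,208), and the jar at (277,296). The reader lane runs from the closed end near (150,230) to the blue mouth near (225,250), with the head on its near side. The side view shows the purple cap at (264,220), at the far end of the rack.

```bash
cat > h.py <<'E'
import numpy as np, cv2
from station import ctrl, optics
np.set_printoptions(precision=4,suppress=True)
def world(n,d):
    p=optics.camera_params(n);K=p["mtx"];E=p["extrinsics"]
    v,u=np.mgrid[:420,:560]
    c=np.stack([(u-K[0,2])/K[0,0]*d,(v-K[1,2])/K[1,1]*d,d],-1)
    return c@E[:3,:3].T+E[:3,3]
def ray(n,u,v):
    p=optics.camera_params(n);K=p["mtx"];E=p["extrinsics"]
    return E[:3,3],E[:3,:3]@np.array([(u-K[0,2])/K[0,0],(v-K[1,2])/K[1,1],1])
def plane(n,u,v,z):
    o,r=ray(n,u,v); return o+r*(z-o[2])/r[2]
def tri(a,b):
    A=[];y=[]
    for o,r in(a,b):
        r=r/np.linalg.norm(r);P=np.eye(3)-np.outer(r,r);A.append(P);y.append(P@o)
    return np.linalg.lstsq(np.vstack(A),np.hstack(y),rcond=None)[0]
E
python3 - <<'E'
from h import *
W={};H={}
for n in["top","side"]:
    f=np.load(f"pics/{n}0.npz");W[n]=world(n,f["d"]);H[n]=cv2.cvtColor(f["im"],cv2.COLOR_RGB2HSV)
def inb(w,x0,x1,y0,y1,z0,z1): return (w[...,0]>x0)&(w[...,0]<x1)&(w[...,1]>y0)&(w[...,1]<y1)&(w[...,2]>z0)&(w[...,2]<z1)
# caps
for nm,lo,hi in(("purple",120,150),("red",170,181)):
  for n in W:
    h=H[n];m=((h[...,0]>=lo)&(h[...,0]<hi)&(h[...,1]>120)&(h[...,2]>60))&inb(W[n],.3,.75,-.5,0.1,.05,.15)
    k,l,s,c=cv2.connectedComponentsWithStats(m.astype(np.uint8))
    for i in range(1,k):
        if s[i,4]>15:
            w=W[n][l==i]; print(nm,n,s[i],c[i],w.mean(0),"z",w[:,2].min(),w[:,2].max(), "top rim mean",w[w[:,2]>w[:,2].max()-.006].mean(0), "on z=.111",plane(n,*c[i],.111))
# rack top
w=W["top"];h=H["top"]
m=inb(w,.3,.75,-.5,0.1,.038,.052)&(h[...,0]<20)&(h[...,1]>60);k,l,s,c=cv2.connectedComponentsWithStats(m.astype(np.uint8));i=1+s[1:,4].argmax()
print("rack",cv2.minAreaRect(np.argwhere(l==i)[:,::-1].astype(np.float32)),cv2.minAreaRect(w[l==i][:,:2].astype(np.float32)),w[l==i].mean(0))
# reader
for n in W:
  w=W[n]
  for nm,z0,z1 in(("walls",.053,.067),("floor",.034,.046),("head",.08,.095)):
    m=inb(w,.25,.65,.0,.4,z0,z1);p=w[m][:,:2].astype(np.float32);r=cv2.minAreaRect(p);print(n,nm,m.sum(),w[m][:,2].mean(),r)
im=np.load("pics/top0.npz")["im"][200:295,120:240];cv2.imwrite("pics/rd.png",cv2.resize(im[...,::-1],None,fx=6,fy=6,interpolation=cv2.INTER_CUBIC))
E
```

```text
purple top [330 215  10   9  52] [334.1346 218.75  ] [ 0.5474 -0.1799  0.1071] z 0.06410466018747962 0.11447937615025039 top rim mean [ 0.5482 -0.1813  0.1116] on z=.111 [ 0.5472 -0.1794  0.111 ]
purple side [259 210  11  18 181] [263.9945 218.7459] [ 0.5493 -0.1897  0.1017] z 0.0859106184856796 0.11177087425152732 top rim mean [ 0.5498 -0.187   0.1096] on z=.111 [ 0.5477 -0.2024  0.111 ]
red top [414 204  12   8  46] [419.2174 208.1087] [ 0.5655 -0.3563  0.1071] z 0.08095631531974379 0.1159126047403769 top rim mean [ 0.5664 -0.3572  0.1121] on z=.111 [ 0.5652 -0.3549  0.111 ]
red top [386 208  11   8  45] [391.     211.5778] [ 0.5596 -0.2976  0.1082] z 0.08888982231719311 0.11381011826579646 top rim mean [ 0.56   -0.2992  0.1109] on z=.111 [ 0.5594 -0.2968  0.111 ]
red top [358 211  10   9  45] [362.5556 215.2   ] [ 0.5534 -0.2387  0.1081] z 0.07379399971160705 0.11423539472674016 top rim mean [ 0.554  -0.2401  0.1115] on z=.111 [ 0.5532 -0.2381  0.111 ]
red side [268 233  12  18 133] [273.3158 241.5188] [ 0.5553 -0.2503  0.1021] z 0.07111215371869872 0.11271057696174291 top rim mea
[... 835 characters left out ...]
or 1065 0.04027003208290443 ((0.4892238974571228, 0.16570612788200378), (0.2140692174434662, 0.12793494760990143), 74.37321472167969)
top head 1356 0.08821060488962344 ((0.4593905806541443, 0.18457165360450745), (0.10143765807151794, 0.06183890253305435), 73.2315444946289)
side walls 1201 0.05875211500553489 ((0.48952364921569824, 0.16306066513061523), (0.22326011955738068, 0.13019557297229767), 75.52159118652344)
side floor 866 0.039666810049755696 ((0.4894794821739197, 0.15990425646305084), (0.21383558213710785, 0.12858128547668457), 75.0530776977539)
side head 646 0.08635029800973376 ((0.4599568247795105, 0.17948420345783234), (0.10346746444702148, 0.06173637509346008), 74.12493133544922)
```

View pics/rd.png

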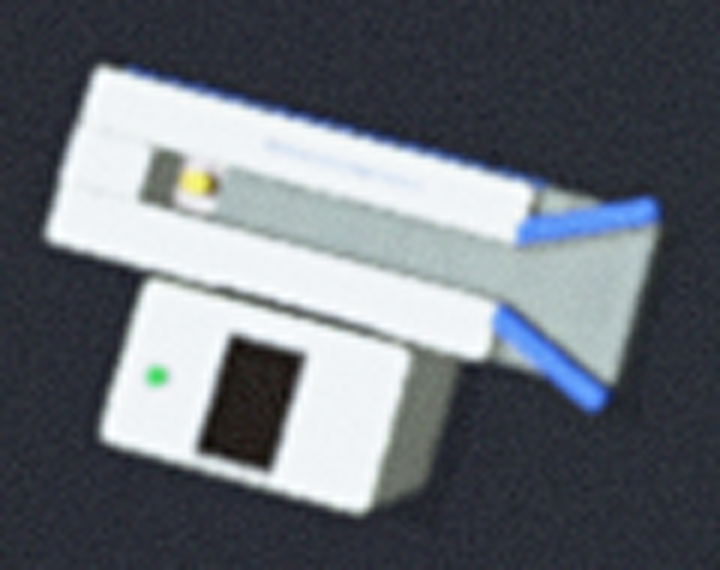

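The crop shows the lane's inner edges running from about crop (150,150)/(140,200) at the closed end to (520,243)/(495,305) at the straight walls' mouth end. The brass seat is at crop (197,182). Next I'll get the lane axis to sub-pixel precision from both views.

```bash
cat >> h.py <<'E'
def lane(n,im,c0,ang,z=.06):
    """profiles across the lane on plane z; returns inner/outer edge offsets per station"""
    p=optics.camera_params(n);K=p["mtx"];E=np.linalg.inv(p["extrinsics"])
    g=cv2.GaussianBlur(im.min(-1).astype(np.float32),(0,0),.7)
    ey=np.array([np.cos(ang),np.sin(ang)]);ex=np.array([ey[1],-ey[0]])
    s=np.arange(-.045,.0451,.0005);out=[]
    for y in np.arange(-.055,.046,.005):
        xy=c0+ey*y+s[:,None]*ex
        c=np.c_[xy,np.full(len(s),z)]@E[:3,:3].T+E[:3,3];uv=c[:,:2]/c[:,2:]*K[0,0]+K[:2,2]
        q=cv2.remap(g,uv[None,:,0].astype(np.float32),uv[None,:,1].astype(np.float32),cv2.INTER_LINEAR)[0]
        d=np.gradient(q)
        def pk(a,b,sg):
            m=(s>a)&(s<b);w=np.clip(sg*d*m,0,None);i=w.argmax();k=slice(max(i-4,0),i+5);return (w[k]*s[k]).sum()/max(w[k].sum(),1e-6)
        out.append([y,pk(-.043,-.022,1),pk(-.02,0,-1),pk(0,.02,1),pk(.022,.043,-1)])
    return np.array(out)
E
python3 - <<'E'
from h import *
f=np.load("pics/top0.npz");g=np.load("pics/side0.npz")
print("seat top@.036",plane("top",120+197/6-.4,200+182/6-.4,.036))
c0=np.array(plane("top",152.5,230,.036)[:2])-.06*np.array([np.cos(1.309),np.sin(1.309)]);a=np.radians(75)
print(c0)
for n,im in(("top",f["im"]),("side",g["im"])):
    o=lane(n,im,c0,a);print(n);print((o*1000).round(1)[::2])
    for k,nm in((1,"outL"),(2,"inL"),(3,"inR"),(4,"outR")):
        b=np.polyfit(o[:,0],o[:,k],1);print(nm,"slope deg",np.degrees(b[0]),"off mm",b[1]*1000)
# end wall inner/outer edge on axis profile via depth: heights along lane axis
w=world("top",f["d"]);ey=np.array([np.cos(a),np.sin(a)]);ex=np.array([ey[1],-ey[0]])
r=w[...,:2]-c0;X=r@ex;Y=r@ey;m=(abs(X)<.005)&(abs(Y)<.13)
i=np.argsort(Y[m]);print(np.c_[Y[m][i],w[...,2][m][i]][::3].round(3).tolist())
E
```

```text
seat top@.036 [0.5354 0.2242 0.036 ]
[0.5197 0.1661]
top
[[-55.  -36.9 -14.6   8.   30.9]
 [-45.  -36.1 -14.1   8.2  31. ]
 [-35.  -34.8 -13.4   7.9  31.4]
 [-25.  -33.6 -13.6   8.5  31.9]
 [-15.  -33.7 -13.5   9.   31.9]
 [ -5.  -33.1 -13.2   9.5  32. ]
 [  5.  -33.2 -13.    9.1  31.7]
 [ 15.  -32.  -12.9   9.   32.5]
 [ 25.  -32.6 -12.3   9.7  32.2]
 [ 35.  -32.  -12.4  10.8  33. ]
 [ 45.  -32.9  -3.    4.   33.8]]
outL slope deg 2.2828235962009 off mm -33.57349666259843
inL slope deg 2.590626266732813 off mm -12.54848479789353
inR slope deg 0.3664803540923176 off mm 8.835615066840525
outR slope deg 1.2323220999139373 off mm 32.1525882289155
side
[[-55.  -33.4 -10.6  10.4  32.6]
 [-45.  -32.2 -10.5  10.8  33.1]
 [-35.  -33.   -9.6  10.1  33.5]
 [-25.  -32.6  -9.6  10.2  33.6]
 [-15.  -33.3 -10.   11.8  33.6]
 [ -5.  -33.   -9.1  11.1  34.5]
 [  5.  -33.   -9.4  11.6  34.8]
 [ 15.  -33.5  -8.6  11.6  33.8]
 [ 25.  -32.9  -8.1  11.5  34.6]
 [ 35.  -32.6  -8.6  12.4  35.5]
 [ 45.  -32.5  -9.3  12.5  35.9]]
outL slope deg -0.2084675024613408 off mm -32.89756078541021
inL slope deg 1.26
[... 2055 characters left out ...]
.043], [0.046, 0.041], [0.048, 0.041], [0.049, 0.039], [0.056, 0.027], [0.056, 0.035], [0.057, 0.036], [0.059, 0.033], [0.06, 0.036], [0.062, 0.036], [0.063, 0.036], [0.069, 0.022], [0.071, 0.033], [0.071, 0.05], [0.071, 0.042], [0.071, 0.019], [0.072, 0.056], [0.072, 0.033], [0.072, 0.057], [0.072, 0.046], [0.072, 0.041], [0.072, 0.021], [0.073, 0.065], [0.074, 0.061], [0.076, 0.06], [0.078, 0.058], [0.079, 0.062], [0.081, 0.06], [0.082, 0.061], [0.084, 0.06], [0.085, 0.061], [0.086, 0.059], [0.088, 0.061], [0.09, 0.061], [0.091, 0.058], [0.092, 0.062], [0.094, 0.062], [0.095, 0.061], [0.097, 0.058], [0.098, 0.06], [0.1, 0.06], [0.125, -0.001], [0.127, 0.001], [0.129, 0.001], [0.13, 0.002]]
```

```bash
python3 -m handwheel '[{"tx":-15,"ty":-12,"roll":-0.025},{"tx":-28,"ty":-24},{"tx":-29,"ty":-24},{"tx":-29,"ty":-24},{"tx":-29,"ty":-24},{"tx":-29,"ty":-24},{"tx":-29,"ty":-24},{"tx":-29,"ty":-24},{"tx":-29,"ty":-24},{"tx":-29,"ty":-24},{"tx":-29,"ty":-24},{"tx":-29,"ty":-24}]' 45 40; python3 -m handwheel '[{"tx":-29,"ty":-24},{"tx":-29,"ty":-24},{"tx":-24,"ty":-20},{"tx":-13,"ty":-14},{},{},{}]'
python3 - <<'E'
from h import *
o=ctrl.get_obs();im,d=optics.get_image("wrist");np.savez("pics/w1.npz",im=im,d=d,p=o["tool_pos"],r=o["tool_rot"]);cv2.imwrite("pics/w1.png",im[...,::-1]);print(o["tool_pos"],o["tool_rot"],o["opening"],o["t"],abs(o["dq"]).max())
E
```

```text
[0.1903 0.5947 0.2302] [-0.4846 -3.1035  0.0028] 0.0856191458525723 0.1 0.003935198097727107$[0]: bad value
$[0]: bad value
```

View pics/w1.png

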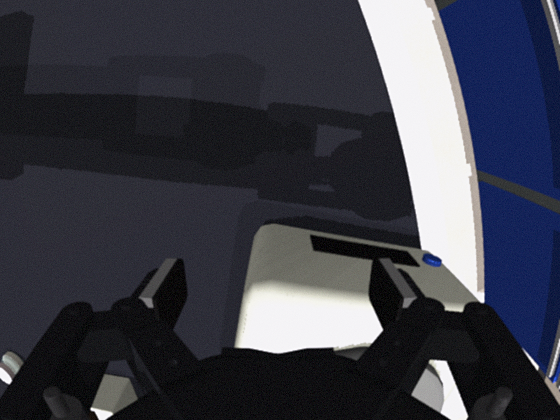

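The moves were refused and nothing moved. The wrist view shows only the start area, with the fingers at (165,295) and (395,295). I'll test one row with all four keys.

```bash
python3 -m handwheel '[{"tx":-15,"ty":-12,"tz":0,"roll":-0.025}]' 45 40; python3 -m handwheel --help | head -20
```

```text
t: 0.23
tool_pos: [0.1999, 0.5802, 0.2306]
tool_rot: [-0.441, -3.109, 0.0]
contact_force: [0.6, -0.7, -0.2]
opening: 0.0756
grip_force: 0.0invalid input: not JSON, or not a number
```

```bash
python3 -m handwheel '[{"tx":-28,"ty":-24,"tz":0,"roll":0},{"tx":-30,"ty":-25,"tz":0,"roll":0},{"tx":-30,"ty":-25,"tz":0,"roll":0},{"tx":-30,"ty":-25,"tz":0,"roll":0},{"tx":-30,"ty":-25,"tz":0,"roll":0},{"tx":-30,"ty":-25,"tz":0,"roll":0},{"tx":-30,"ty":-25,"tz":0,"roll":0},{"tx":-30,"ty":-25,"tz":0,"roll":0},{"tx":-30,"ty":-25,"tz":0,"roll":0},{"tx":-30,"ty":-25,"tz":0,"roll":0},{"tx":-30,"ty":-25,"tz":0,"roll":0},{"tx":-30,"ty":-25,"tz":0,"roll":0}]' 45 40; python3 -m handwheel '[{"tx":-28,"ty":-24,"tz":0,"roll":0},{"tx":-16,"ty":-16,"tz":0,"roll":0},{"tx":-10,"ty":-8,"tz":0,"roll":0},{"tx":0,"ty":0,"tz":0,"roll":0},{"tx":0,"ty":0,"tz":0,"roll":0},{"tx":0,"ty":0,"tz":0,"roll":0}]'
python3 - <<'E'
from h import *
o=ctrl.get_obs();im,d=optics.get_image("wrist");np.savez("pics/w2.npz",im=im,d=d,p=o["tool_pos"],r=o["tool_rot"]);cv2.imwrite("pics/w2.png",im[...,::-1]);print(o["tool_pos"],o["tool_rot"],o["opening"],o["t"],abs(o["dq"]).max())
E
```

```text
t: 1.23
tool_pos: [0.4612, 0.1899, 0.2311]
tool_rot: [-0.446, -3.11, -0.0]
contact_force: [0.5, 1.3, 0.1]
opening: 0.0451
grip_force: 0.0
t: 1.73
tool_pos: [0.4985, 0.1315, 0.2311]
tool_rot: [-0.444, -3.109, -0.001]
contact_force: [0.8, 0.5, 0.3]
opening: 0.0452
grip_force: 0.0
[0.4985 0.1315 0.2311] [-0.4438 -3.1093 -0.0007] 0.04521194783521244 1.7333 0.013654364568003362
```

View pics/w2.png

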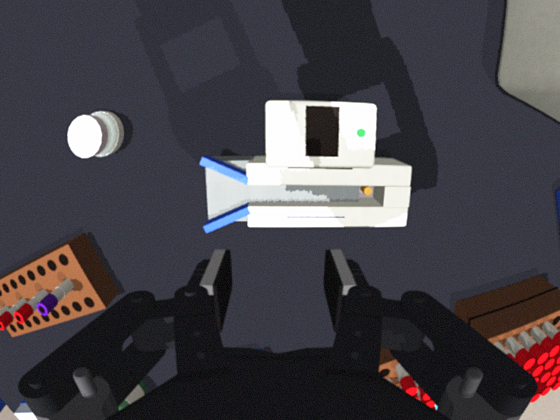

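The wrist view shows the whole reader. The lane is nearly level in the picture, from the mouth at (210,193) to the seat at (368,190), with its near inner edge around row 183 and its far outer edge around row 225. The purple cap is at (48,303).

```bash
cat >> h.py <<'E'
from scipy.spatial.transform import Rotation as Rn
def wT(p,r):
    T=np.eye(4);T[:3,:3]=Rn.from_rotvec(r).as_matrix();T[:3,3]=p
    return T@optics.camera_params("wrist")["tool_from_camera"]
def wray(p,r,u,v):
    K=optics.camera_params("wrist")["mtx"];T=wT(p,r)
    a=np.array([u-K[0,2],v-K[1,2]])/K[0,0];th=np.linalg.norm(a)
    c=np.r_[a/th*np.sin(th),np.cos(th)];return T[:3,3],T[:3,:3]@c
def wproj(p,r,X):
    K=optics.camera_params("wrist")["mtx"];T=np.linalg.inv(wT(p,r));c=X@T[:3,:3].T+T[:3,3]
    rho=np.hypot(c[:,0],c[:,1]);th=np.arctan2(rho,c[:,2]);return c[:,:2]/rho[:,None]*th[:,None]*K[0,0]+K[:2,2]
def wlane(im,p,r,c0,ang,rng,z=.06):
    g=cv2.GaussianBlur(im.min(-1).astype(np.float32),(0,0),.7)
    ey=np.array([np.cos(ang),np.sin(ang)]);ex=np.array([ey[1],-ey[0]]);s=np.arange(-.045,.0451,.0005);out=[]
    for y in rng:
        xy=c0+ey*y+s[:,None]*ex;uv=wproj(p,r,np.c_[xy,np.full(len(s),z)]).astype(np.float32)
        q=cv2.remap(g,uv[None,:,0],uv[None,:,1],cv2.INTER_LINEAR)[0];d=np.gradient(q)
        def pk(a,b,sg):
            m=(s>a)&(s<b);w=np.clip(sg*d*m,0,None);i=w.argmax();k=slice(max(i-4,0),i+5);return (w[k]*s[k]).sum()/max(w[k].sum(),1e-6)
        out.append([y,pk(-.018,0,-1),pk(0,.018,1),pk(.022,.043,-1)])
    return np.array(out)
E
python3 - <<'E'
from h import *
f=np.load("pics/w2.npz");c0=np.array([.5193,.1662]);a=np.radians(73.7)
o=wlane(f["im"],f["p"],f["r"],c0,a,np.arange(-.06,.046,.005));print((o*1000).round(1)[::2])
for k,nm in((1,"inL"),(2,"inR"),(3,"outR")):
    b=np.polyfit(o[:,0],o[:,k],1);print(nm,"slope",np.degrees(b[0]),"off mm",b[1]*1000,"std",np.std(o[:,k]-np.polyval(b,o[:,0]))*1e3)
def pl(u,v,z):
    q,r=wray(f["p"],f["r"],u,v);return q+r*(z-q[2])/r[2]
h=cv2.cvtColor(f["im"],cv2.COLOR_RGB2HSV)
m=(h[...,0]>10)&(h[...,0]<30)&(h[...,1]>120);m[:180]=0;m[200:]=0;m[:,:355]=0;m[:,380:]=0
v,u=np.argwhere(m).mean(0);s=pl(u,v,.036);ey=np.array([np.cos(a),np.sin(a)]);ex=np.array([ey[1],-ey[0]])
print("seat",m.sum(),u,v,s,(s[:2]-c0)@ex,(s[:2]-c0)@ey)
m=(h[...,0]>=120)&(h[...,0]<150)&(h[...,1]>120)&(h[...,2]>50);m[:,90:]=0;m[:250]=0
k,l,st,c=cv2.connectedComponentsWithStats(m.astype(np.uint8));i=1+st[1:,4].argmax();print("purple",st[i],pl(*c[i],.105))
E
```

```text
[[-60.  -13.    8.5  31.2]
 [-50.  -12.9   8.6  31.3]
 [-40.  -12.9   8.6  31.2]
 [-30.  -13.5   8.7  31.2]
 [-20.  -13.4   8.6  31.1]
 [-10.  -13.3   8.6  31.1]
 [ -0.  -13.3   8.6  31.1]
 [ 10.  -13.3   8.7  31.1]
 [ 20.  -13.3   9.2  31.1]
 [ 30.  -13.3   9.1  30.9]
 [ 40.  -13.1   9.2  30.8]]
inL slope -0.004073636860500273 off mm -13.271662710944751 std 0.31524983756567326
inR slope 0.43206271217617465 off mm 8.842811994556557 std 0.1541506160670317
outR slope -0.19866144411510783 off mm 31.061643318772603 std 0.084893171243111
seat 68 366.36764705882354 190.0441176470588 [0.5333 0.2229 0.036 ] -0.0025273479061232555 0.05835797326135933
purple [ 36 294  21  23 278] [ 0.5454 -0.1746  0.105 ]
```

```bash
python3 -m handwheel '[{"tx":-7,"ty":-14,"tz":0,"roll":0},{"tx":-15,"ty":-32,"tz":0,"roll":0},{"tx":-16,"ty":-34,"tz":0,"roll":0},{"tx":-16,"ty":-34,"tz":0,"roll":0},{"tx":-16,"ty":-34,"tz":0,"roll":0},{"tx":-16,"ty":-34,"tz":0,"roll":0},{"tx":-16,"ty":-34,"tz":0,"roll":0},{"tx":-15,"ty":-32,"tz":0,"roll":0},{"tx":-12,"ty":-26,"tz":0,"roll":0},{"tx":-7,"ty":-14,"tz":0,"roll":0},{"tx":0,"ty":0,"tz":0,"roll":0},{"tx":0,"ty":0,"tz":0,"roll":0}]'
python3 - <<'E'
from h import *
o=ctrl.get_obs();im,d=optics.get_image("wrist");np.savez("pics/w3.npz",im=im,d=d,p=o["tool_pos"],r=o["tool_rot"]);cv2.imwrite("pics/w3.png",im[...,::-1]);print(o["tool_pos"],o["tool_rot"],abs(o["dq"]).max())
h=cv2.cvtColor(im,cv2.COLOR_RGB2HSV)
m=(h[...,0]>=120)&(h[...,0]<150)&(h[...,1]>120)&(h[...,2]>50)
k,l,st,c=cv2.connectedComponentsWithStats(m.astype(np.uint8));i=1+st[1:,4].argmax()
q,r=wray(o["tool_pos"],o["tool_rot"],*c[i]);X=q+r*(.1-q[2])/r[2];print(st[i],c[i],X)
for z in(.098,.111):
  X=q+r*(z-q[2])/r[2];print(z,X,"tool:",Rn.from_rotvec(o["tool_rot"]).inv().apply(X-o["tool_pos"]))
E
```

```text
t: 2.78
tool_pos: [0.5488, -0.1831, 0.2311]
tool_rot: [-0.445, -3.109, -0.002]
contact_force: [0.7, -0.2, 0.1]
opening: 0.045
grip_force: 0.0
[ 0.5488 -0.1831  0.2311] [-0.4452 -3.1093 -0.0017] 0.024475138104192707
[   0  295   40   60 1437] [ 14.0738 327.6792] [ 0.6241 -0.5974  0.1   ]
0.098 [ 0.6252 -0.6005  0.098 ] tool: [-0.1905 -0.3793  0.1326]
0.111 [ 0.6184 -0.5799  0.111 ] tool: [-0.1782 -0.3614  0.1197]
```

View pics/w3.png

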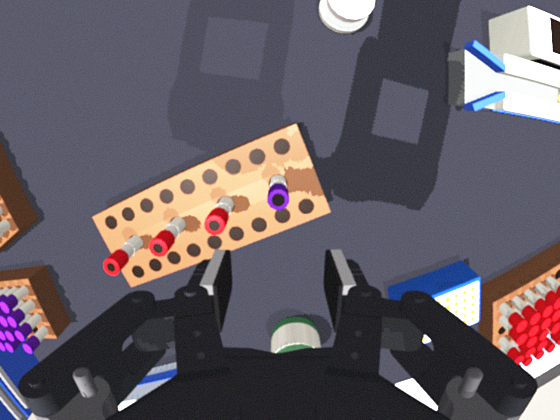

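The purple cap is centred at about (278,193), with its top face near (278,199), midway between the finger pads at (215,290) and (342,290). My largest-blob pick took the purple rack at the left edge, so I'll restrict it to the rack region.

```bash
python3 - <<'E'
from h import *
f=np.load("pics/w3.npz");p,r0=f["p"],f["r"];h=cv2.cvtColor(f["im"],cv2.COLOR_RGB2HSV)
m=(h[...,0]>=120)&(h[...,0]<150)&(h[...,1]>100)&(h[...,2]>40);m[:160]=0;m[230:]=0;m[:,:255]=0;m[:,300:]=0
ys,xs=np.nonzero(m);print(m.sum(),xs.min(),xs.max(),ys.min(),ys.max())
# bottom edge of blob = rim of cap top on far side (away from camera -> +9.5mm)
for u,v,z in((xs.mean(),ys.max()+.5,.111),((xs.min()+xs.max())/2,ys.mean(),.102)):
    q,r=wray(p,r0,u,v);X=q+r*(z-q[2])/r[2];print((u,v),z,X,"tool:",Rn.from_rotvec(r0).inv().apply(X-p))
E
```

```text
361 268 288 184 210
(np.float64(277.9252077562327), np.float64(210.5)) 0.111 [ 0.5571 -0.1848  0.111 ] tool: [-0.0085  0.0006  0.1201]
(np.float64(278.0), np.float64(196.0360110803324)) 0.102 [ 0.5472 -0.1818  0.102 ] tool: [0.0018 0.0007 0.1291]
```

```bash
python3 -m handwheel '[{"tx":1,"ty":0.7,"tz":10,"roll":0},{"tx":0,"ty":0,"tz":25,"roll":0},{"tx":0,"ty":0,"tz":30,"roll":0},{"tx":0,"ty":0,"tz":30,"roll":0},{"tx":0,"ty":0,"tz":25,"roll":0},{"tx":0,"ty":0,"tz":18,"roll":0},{"tx":0,"ty":0,"tz":10,"roll":0},{"tx":0,"ty":0,"tz":4,"roll":0},{"tx":0,"ty":0,"tz":0,"roll":0},{"tx":0,"ty":0,"tz":0,"roll":0}]'
python3 -m handwheel '[{"tx":0,"ty":0,"tz":0,"roll":0},{"tx":0,"ty":0,"tz":0,"roll":0},{"tx":0,"ty":0,"tz":0,"roll":0},{"tx":0,"ty":0,"tz":0,"roll":0},{"tx":0,"ty":0,"tz":0,"roll":0},{"tx":0,"ty":0,"tz":0,"roll":0},{"tx":0,"ty":0,"tz":0,"roll":0}]' 8 60
```

```text
t: 3.67
tool_pos: [0.5487, -0.183, 0.0805]
tool_rot: [0.444, 3.108, -0.001]
contact_force: [-0.1, 0.0, 1.2]
opening: 0.0449
grip_force: 0.0
t: 4.25
tool_pos: [0.5491, -0.1837, 0.0811]
tool_rot: [0.446, 3.107, -0.001]
contact_force: [-0.2, -0.8, 6.3]
opening: 0.0172
grip_force: 58.5
```

```bash
python3 -m handwheel '[{"tx":0,"ty":0,"tz":-3,"roll":0},{"tx":0,"ty":0,"tz":-7,"roll":0},{"tx":0,"ty":0,"tz":-10,"roll":0},{"tx":0,"ty":0,"tz":-12,"roll":0},{"tx":0,"ty":0,"tz":-14,"roll":0},{"tx":0,"ty":0,"tz":-15,"roll":0},{"tx":0,"ty":0,"tz":-15,"roll":0},{"tx":0,"ty":0,"tz":-12,"roll":0},{"tx":0,"ty":0,"tz":-8,"roll":0},{"tx":0,"ty":0,"tz":-4,"roll":0},{"tx":0,"ty":0,"tz":0,"roll":0},{"tx":0,"ty":0,"tz":0,"roll":0}]'
python3 - <<'E'
from h import *
o=ctrl.get_obs();P=[]
for n in["wrist","top","side"]:
    im,d=optics.get_image(n);np.savez(f"pics/{n}4.npz",im=im,d=d,p=o["tool_pos"],r=o["tool_rot"]);P.append(im)
a=P[0][120:330,180:380];b=P[2][130:340,180:380];c=P[1][150:360,250:450]
cv2.imwrite("pics/m4.png",cv2.resize(np.hstack([a,b]),None,fx=2,fy=2,interpolation=cv2.INTER_CUBIC)[...,::-1]);print(o["tool_pos"],o["tool_rot"],o["opening"],o["grip_force"],o["t"])
E
```

```text
t: 5.25
tool_pos: [0.5476, -0.1831, 0.179]
tool_rot: [-0.446, -3.109, -0.0]
contact_force: [-0.8, 0.3, 0.4]
opening: 0.0178
grip_force: 58.7
[ 0.5476 -0.1831  0.179 ] [-0.4458 -3.1091 -0.0003] 0.017840999792024293 58.6630243062973 5.25
```

View pics/m4.png

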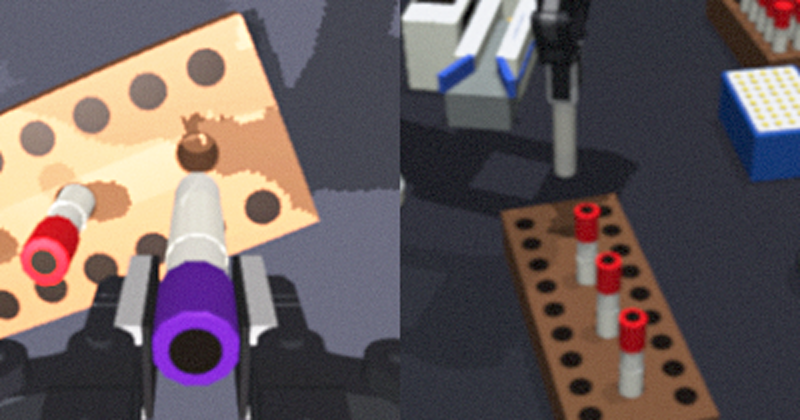

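The tube came out cleanly. In the wrist crop it hangs between the pads, with its foot at about full-image (278,207) and its cap top at (278,294). The side view shows it vertical, and the three reds are still in the rack. Now I'll measure its offset and tilt in the tool frame.

```bash
python3 - <<'E'
from h import *
f=np.load("pics/wrist4.npz");im=f["im"];p,r0=f["p"],f["r"]
print(im[200:216,278].tolist(),"\n",im[225,255:302].min(-1).tolist())
h=cv2.cvtColor(im,cv2.COLOR_RGB2HSV);m=(h[...,0]>=120)&(h[...,0]<150)&(h[...,1]>100)&(h[...,2]>40);m[:230]=0;m[330:]=0;m[:,:240]=0;m[:,320:]=0
ys,xs=np.nonzero(m);print("cap",xs.min(),xs.max(),ys.min(),ys.max())
R=Rn.from_rotvec(r0)
def tl(u,v,zt):
    q,r=wray(p,r0,u,v);q=R.inv().apply(q-p);r=R.inv().apply(r);return q+r*(zt-q[2])/r[2]
for nm,u,v,z in(("foot near rim",278,206.5,.073),("foot near rim",278,208,.073),("cap top far rim",278,ys.max()+.5,-.030),("cap top L",xs.min()-.5,294,-.03),("cap top R",xs.max()+.5,294,-.03)): print(nm,tl(u,v,z))
# side view tube axis & foot
g=np.load("pics/side4.npz");s=g["im"];x=s[200:220,245:280].min(-1);print(x[::4].tolist())
E
```

```text
[[108, 75, 51], [110, 72, 50], [108, 72, 48], [106, 69, 49], [104, 64, 42], [124, 97, 84], [184, 172, 159], [218, 213, 205], [223, 219, 213], [225, 220, 211], [227, 223, 215], [226, 220, 216], [226, 222, 213], [218, 216, 210], [221, 214, 208], [223, 217, 208]] 
 [177, 173, 173, 172, 172, 174, 172, 172, 171, 170, 172, 188, 193, 194, 203, 203, 210, 211, 207, 212, 216, 218, 215, 214, 213, 210, 211, 217, 215, 212, 207, 206, 198, 203, 192, 192, 173, 170, 170, 170, 166, 173, 168, 171, 169, 169, 160]
cap 255 300 251 312
foot near rim [0.0087 0.0006 0.073 ]
foot near rim [0.0076 0.0006 0.073 ]
cap top far rim [-0.0072  0.0005 -0.03  ]
cap top L [ 0.0019 -0.009  -0.03  ]
cap top R [ 0.0019  0.0095 -0.03  ]
[[31, 46, 34, 39, 39, 42, 35, 39, 46, 48, 50, 57, 92, 115, 122, 124, 130, 125, 128, 127, 123, 107, 89, 62, 48, 50, 50, 43, 48, 48, 46, 54, 48, 50, 52], [32, 21, 25, 29, 33, 28, 28, 34, 22, 23, 32, 53, 90, 110, 126, 127, 130, 131, 127, 125, 123, 106, 86, 50, 38, 36, 37, 36, 34, 37, 31, 38, 40, 43, 49], [32, 40, 33, 32, 34, 30, 35, 32, 24, 25, 34, 45, 78, 107, 125, 126, 129, 126, 123, 119, 118, 101, 83, 57, 33, 26, 32, 30, 38, 23, 34, 24, 30, 27, 27], [44, 48, 48, 51, 51, 46, 48, 48, 43, 43, 42, 47, 79, 105, 120, 125, 131, 124, 126, 121, 112, 105, 87, 56, 29, 33, 21, 29, 30, 31, 31, 35, 30, 24, 33], [50, 44, 52, 42, 48, 49, 56, 47, 45, 40, 37, 37, 59, 88, 112, 121, 128, 127, 133, 124, 111, 94, 68, 44, 33, 23, 22, 30, 20, 29, 35, 29, 39, 30, 34]]
```

```bash
python3 -m handwheel '[{"tx":5,"ty":9,"tz":0,"roll":0},{"tx":10,"ty":20,"tz":0,"roll":0},{"tx":14,"ty":26,"tz":0,"roll":0},{"tx":15,"ty":28,"tz":0,"roll":0},{"tx":15,"ty":28,"tz":0,"roll":0},{"tx":15,"ty":28,"tz":0,"roll":0},{"tx":15,"ty":28,"tz":0,"roll":0},{"tx":14,"ty":26,"tz":0,"roll":0},{"tx":11,"ty":22,"tz":0,"roll":0},{"tx":8,"ty":14,"tz":0,"roll":0},{"tx":4,"ty":7,"tz":0,"roll":0},{"tx":0,"ty":0,"tz":0,"roll":0}]'
python3 -m handwheel '[{"tx":0,"ty":0,"tz":5,"roll":0},{"tx":0,"ty":0,"tz":8,"roll":0},{"tx":0,"ty":0,"tz":8,"roll":0},{"tx":0,"ty":0,"tz":5,"roll":0},{"tx":0,"ty":0,"tz":2,"roll":0},{"tx":0,"ty":0,"tz":0,"roll":0},{"tx":0,"ty":0,"tz":0,"roll":0}]'
python3 - <<'E'
from h import *
o=ctrl.get_obs();im,d=optics.get_image("wrist");p,r=o["tool_pos"],o["tool_rot"];np.savez("pics/w5.npz",im=im,d=d,p=p,r=r);print(p,r,o["t"])
t,_=optics.get_image("top");np.savez("pics/top5.npz",im=t)
cv2.imwrite("pics/w5.png",cv2.resize(im[90:310,160:460],None,fx=2.5,fy=2.5,interpolation=cv2.INTER_CUBIC)[...,::-1])
a=np.radians(73.7);P=np.array([.5171,.1660]);ey=np.array([np.cos(a),np.sin(a)]);ex=np.array([ey[1],-ey[0]]);print("TCP in reader",(p[:2]-P)@ex,(p[:2]-P)@ey)
q=wlane(im,p,r,P,a,np.arange(-.04,.046,.005))
for k,nm in((1,"inL"),(2,"inR"),(3,"outR")):
    b=np.polyfit(q[:,0],q[:,k],1);print(nm,"slope",np.degrees(b[0]),"off mm",b[1]*1000,"std",np.std(q[:,k]-np.polyval(b,q[:,0]))*1e3)
E
```

```text
t: 6.4
tool_pos: [0.4924, 0.0802, 0.1789]
tool_rot: [-0.442, -3.109, -0.0]
contact_force: [0.8, -0.3, 0.0]
opening: 0.0172
grip_force: 58.7
t: 6.98
tool_pos: [0.4933, 0.0784, 0.1511]
tool_rot: [-0.447, -3.109, 0.0]
contact_force: [-0.7, -0.4, 0.3]
opening: 0.0171
grip_force: 58.7
[0.4933 0.0784 0.1511] [-0.4467 -3.1092  0.0002] 6.9833
TCP in reader 0.0017406074004991355 -0.09077557640415658
inL slope 0.08999122418604037 off mm -11.522864421544144 std 0.08382902835556967
inR slope 0.05827925703448217 off mm 11.257896716700305 std 0.042770493034439784
outR slope 0.41271098328693817 off mm 32.711203672743416 std 0.12884821309311653
```

View pics/w5.png

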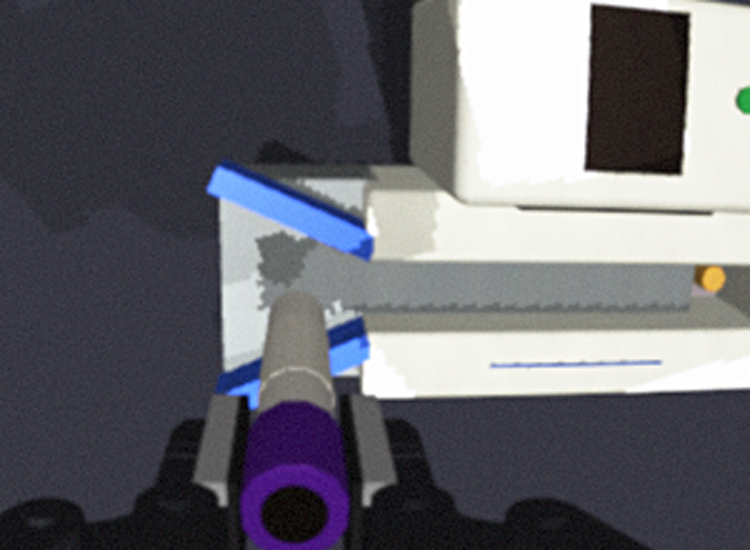

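The foot is over the flared mouth: it appears at crop (298,300), the lane runs right from there between rows 262 and 310, and the seat is at (710,278). The measured lane centre is within about 0.5 mm of the foot's line. Lowering now.

```bash
python3 -m handwheel '[{"tx":0.5,"ty":0,"tz":4,"roll":0},{"tx":0,"ty":0,"tz":7,"roll":0},{"tx":0,"ty":0,"tz":8,"roll":0},{"tx":0,"ty":0,"tz":7,"roll":0},{"tx":0,"ty":0,"tz":4,"roll":0},{"tx":0,"ty":0,"tz":1,"roll":0},{"tx":0,"ty":0,"tz":0,"roll":0},{"tx":0,"ty":0,"tz":0,"roll":0},{"tx":0,"ty":0,"tz":0,"roll":0}]'
python3 - <<'E'
from h import *
o=ctrl.get_obs();im,d=optics.get_image("wrist");p,r=o["tool_pos"],o["tool_rot"];np.savez("pics/w6.npz",im=im,d=d,p=p,r=r);print(p,r,o["t"])
a=np.radians(73.7);P=np.array([.5171,.1660]);ey=np.array([np.cos(a),np.sin(a)]);ex=np.array([ey[1],-ey[0]]);print("TCP in reader",(p[:2]-P)@ex,(p[:2]-P)@ey)
q=wlane(im,p,r,P,a,np.arange(-.05,.02,.005))
for k,nm in((1,"inL"),(2,"inR"),(3,"outR")):
    b=np.polyfit(q[:,0],q[:,k],1);print(nm,"slope",np.degrees(b[0]),"off mm",b[1]*1000,"std",np.std(q[:,k]-np.polyval(b,q[:,0]))*1e3)
h=cv2.cvtColor(im,cv2.COLOR_RGB2HSV);m=(h[...,0]>8)&(h[...,0]<30)&(h[...,1]>120);m[:160]=0;m[240:]=0;m[:,400:]=0
ys,xs=np.nonzero(m)
k,l,st,c=cv2.connectedComponentsWithStats(m.astype(np.uint8));i=1+st[1:,4].argmax();g,w=wray(p,r,*c[i]);s=g+w*(.036-g[2])/w[2];print(st[i],"seat",(s[:2]-P)@ex,(s[:2]-P)@ey)
E
```

```text
t: 7.83
tool_pos: [0.4932, 0.0788, 0.1207]
tool_rot: [0.446, 3.109, 0.0]
contact_force: [0.8, -0.2, -0.2]
opening: 0.017
grip_force: 58.7
[0.4932 0.0788 0.1207] [0.4457 3.109  0.0002] 7.8333
TCP in reader 0.0014965518891835866 -0.09037785018541444
inL slope -0.1146806262717842 off mm -11.6405635686474 std 0.06528507804732088
inR slope 0.027208972834962254 off mm 11.411459850974525 std 0.05248717477001908
outR slope 0.31080716134459013 off mm 32.643602973221746 std 0.14641311535002477Traceback (most recent call last):
  File "<stdin>", line 9, in <module>
ValueError: attempt to get argmax of an empty sequence
```

```bash
python3 -m handwheel '[{"tx":0,"ty":1,"tz":0,"roll":0},{"tx":0,"ty":2,"tz":0,"roll":0},{"tx":0,"ty":2.5,"tz":0,"roll":0},{"tx":0,"ty":2.5,"tz":0,"roll":0},{"tx":0,"ty":2.5,"tz":0,"roll":0},{"tx":0,"ty":2.5,"tz":0,"roll":0},{"tx":0,"ty":2.5,"tz":0,"roll":0},{"tx":0,"ty":2.5,"tz":0,"roll":0},{"tx":0,"ty":2.5,"tz":0,"roll":0},{"tx":0,"ty":2.5,"tz":0,"roll":0},{"tx":0,"ty":2.5,"tz":0,"roll":0},{"tx":0,"ty":2.5,"tz":0,"roll":0}]'
```

```text
t: 8.88
tool_pos: [0.5008, 0.106, 0.1203]
tool_rot: [0.446, 3.11, 0.0]
contact_force: [0.7, -0.7, 0.3]
opening: 0.0172
grip_force: 58.7
```

```bash
python3 -m handwheel '[{"tx":0,"ty":2.5,"tz":0,"roll":0},{"tx":0,"ty":2.5,"tz":0,"roll":0},{"tx":0,"ty":2.5,"tz":0,"roll":0},{"tx":0,"ty":2.5,"tz":0,"roll":0},{"tx":0,"ty":2.5,"tz":0,"roll":0},{"tx":0,"ty":2.5,"tz":0,"roll":0},{"tx":0,"ty":2.5,"tz":0,"roll":0},{"tx":0,"ty":2.5,"tz":0,"roll":0},{"tx":0,"ty":2.5,"tz":0,"roll":0},{"tx":0,"ty":2.5,"tz":0,"roll":0},{"tx":0,"ty":2.5,"tz":0,"roll":0},{"tx":0,"ty":2.5,"tz":0,"roll":0}]'; python3 - <<'E'
from h import *
o=ctrl.get_obs();p=o["tool_pos"];a=np.radians(73.7);P=np.array([.5171,.1660]);ey=np.array([np.cos(a),np.sin(a)]);ex=np.array([ey[1],-ey[0]]);print("TCP in reader",(p[:2]-P)@ex,(p[:2]-P)@ey)
E
```

```text
t: 9.88
tool_pos: [0.5092, 0.1347, 0.1203]
tool_rot: [0.446, 3.11, 0.0]
contact_force: [0.3, 0.6, 0.5]
opening: 0.0171
grip_force: 58.7
TCP in reader 0.0011877850874539271 -0.03222680151029112
```

```bash
python3 -m handwheel '[{"tx":0,"ty":2.5,"tz":0,"roll":0},{"tx":0,"ty":2.5,"tz":0,"roll":0},{"tx":0,"ty":2.5,"tz":0,"roll":0},{"tx":0,"ty":2.5,"tz":0,"roll":0},{"tx":0,"ty":2.5,"tz":0,"roll":0},{"tx":0,"ty":2.5,"tz":0,"roll":0},{"tx":0,"ty":2.5,"tz":0,"roll":0},{"tx":0,"ty":2.5,"tz":0,"roll":0},{"tx":0,"ty":2.5,"tz":0,"roll":0},{"tx":0,"ty":2.5,"tz":0,"roll":0},{"tx":0,"ty":2.5,"tz":0,"roll":0},{"tx":0,"ty":2.5,"tz":0,"roll":0}]'
```

```text
t: 10.88
tool_pos: [0.5176, 0.1635, 0.1203]
tool_rot: [-0.446, -3.11, 0.0]
contact_force: [0.2, -0.5, -0.1]
opening: 0.0171
grip_force: 58.7
```

```bash
python3 -m handwheel '[{"tx":0,"ty":2.5,"tz":0,"roll":0},{"tx":0,"ty":2.5,"tz":0,"roll":0},{"tx":0,"ty":2.5,"tz":0,"roll":0},{"tx":0,"ty":2.5,"tz":0,"roll":0},{"tx":0,"ty":2.5,"tz":0,"roll":0},{"tx":0,"ty":2.5,"tz":0,"roll":0},{"tx":0,"ty":2.5,"tz":0,"roll":0},{"tx":0,"ty":2.5,"tz":0,"roll":0},{"tx":0,"ty":2.5,"tz":0,"roll":0},{"tx":0,"ty":2.5,"tz":0,"roll":0},{"tx":0,"ty":2.5,"tz":0,"roll":0},{"tx":0,"ty":2.5,"tz":0,"roll":0}]'
```

```text
t: 11.88
tool_pos: [0.5261, 0.1923, 0.1203]
tool_rot: [0.446, 3.11, -0.0]
contact_force: [-0.8, -0.5, 0.1]
opening: 0.0173
grip_force: 58.7
```

```bash
python3 -m handwheel '[{"tx":0,"ty":2.5,"tz":0,"roll":0},{"tx":0,"ty":2.5,"tz":0,"roll":0},{"tx":0,"ty":2.5,"tz":0,"roll":0},{"tx":0,"ty":2.5,"tz":0,"roll":0},{"tx":0,"ty":2.5,"tz":0,"roll":0},{"tx":0,"ty":2.5,"tz":0,"roll":0},{"tx":0,"ty":2.5,"tz":0,"roll":0},{"tx":0,"ty":2.5,"tz":0,"roll":0},{"tx":0,"ty":2.5,"tz":0,"roll":0},{"tx":0,"ty":2.5,"tz":0,"roll":0}]'; python3 - <<'E'
from h import *
o=ctrl.get_obs();p=o["tool_pos"];a=np.radians(73.7);P=np.array([.5171,.1660]);ey=np.array([np.cos(a),np.sin(a)]);ex=np.array([ey[1],-ey[0]]);print("TCP in reader",(p[:2]-P)@ex,(p[:2]-P)@ey,o["contact_force"])
E
```

```text
t: 12.72
tool_pos: [0.5331, 0.2163, 0.1203]
tool_rot: [-0.446, -3.11, 0.0]
contact_force: [0.1, -0.0, -1.0]
opening: 0.0173
grip_force: 58.7
TCP in reader 0.0011994428904808785 0.05275205322803334 [ 0.1059 -0.036  -0.9607]
```

```bash
python3 -m handwheel '[{"tx":0,"ty":2.5,"tz":0,"roll":0},{"tx":0,"ty":2.3,"tz":0,"roll":0},{"tx":0,"ty":1.3,"tz":0,"roll":0},{"tx":0,"ty":0.7,"tz":0,"roll":0},{"tx":0,"ty":0,"tz":0,"roll":0},{"tx":0,"ty":0,"tz":0,"roll":0}]'; python3 - <<'E'
from h import *
o=ctrl.get_obs();p=o["tool_pos"];a=np.radians(73.7);P=np.array([.5171,.1660]);ey=np.array([np.cos(a),np.sin(a)]);ex=np.array([ey[1],-ey[0]]);print("TCP in reader",(p[:2]-P)@ex,(p[:2]-P)@ey,o["contact_force"],p)
A,_=optics.get_image("wrist");B,_=optics.get_image("side")
np.savez("pics/w7.npz",im=A,p=p,r=o["tool_rot"])
cv2.imwrite("pics/m7.png",cv2.resize(np.hstack([A[130:320,190:380],B[90:280,130:320]]),None,fx=2.1,fy=2.1,interpolation=cv2.INTER_CUBIC)[...,::-1])
E
```

```text
t: 13.22
tool_pos: [0.5349, 0.2226, 0.1203]
tool_rot: [-0.446, -3.11, 0.0]
contact_force: [-0.1, -0.0, -0.5]
opening: 0.0168
grip_force: 58.7
TCP in reader 0.0011989558134190698 0.05930021505768863 [-0.1288 -0.0496 -0.5208] [0.5349 0.2226 0.1203]
```

View pics/m7.png

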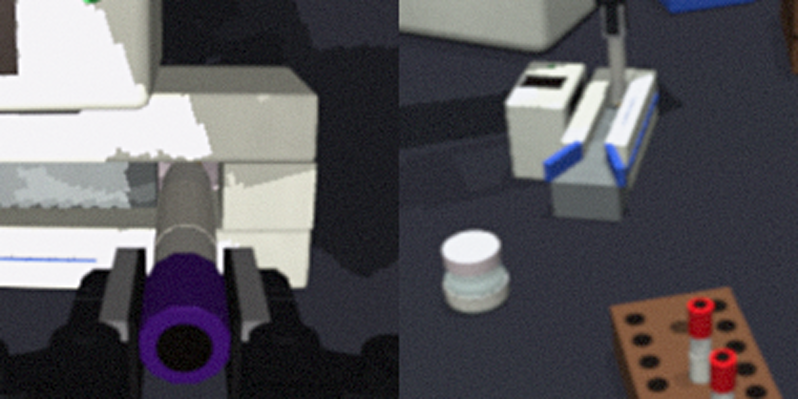

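The tube stands in the lane at the pocket. In the wrist crop the lane floor ends at column 157, the end wall's inner edge is at column 222 and the tube is centred near column 187. The side view shows it upright between the walls. I'll check the centring in numbers.

```bash
python3 - <<'E'
from h import *
f=np.load("pics/w7.npz");p,r=f["p"],f["r"];a=np.radians(73.7);P=np.array([.5171,.1660]);ey=np.array([np.cos(a),np.sin(a)]);ex=np.array([ey[1],-ey[0]])
def rd(u,v,z):
    g,w=wray(p,r,u,v);s=g+w*(z-g[2])/w[2];return (s[:2]-P)@ex*1e3,(s[:2]-P)@ey*1e3
g=f["im"].min(-1).astype(int)
for v in(210,214,220,226): print(v,g[v,255:305].tolist())
print("end wall",rd(295.7,220.5,.06),"lane end",rd(264.8,218,.04),"tube",rd(279.3,213,.055))
for u in range(258,300,2): print(u,[round(rd(u,218,z)[1],1) for z in(.04,.055,.06)],end=" ")
E
```

```text
210 [94, 85, 87, 80, 86, 81, 86, 86, 76, 77, 110, 162, 168, 165, 145, 110, 74, 91, 89, 84, 94, 93, 94, 96, 98, 98, 101, 97, 97, 94, 91, 97, 111, 125, 122, 121, 126, 126, 106, 73, 75, 110, 154, 168, 160, 160, 158, 164, 163, 163]
214 [83, 83, 83, 84, 80, 81, 80, 85, 76, 68, 102, 136, 125, 94, 78, 87, 85, 87, 92, 90, 88, 95, 94, 98, 94, 97, 97, 91, 95, 91, 90, 94, 88, 80, 98, 126, 134, 131, 117, 75, 74, 105, 162, 187, 205, 212, 195, 165, 160, 161]
220 [111, 115, 105, 116, 109, 112, 106, 107, 103, 78, 81, 99, 85, 84, 86, 91, 94, 101, 97, 99, 105, 97, 104, 101, 99, 97, 102, 100, 97, 94, 98, 89, 94, 81, 84, 103, 123, 146, 117, 71, 85, 152, 206, 211, 206, 208, 209, 205, 205, 209]
226 [96, 101, 87, 89, 88, 86, 83, 77, 78, 77, 87, 86, 87, 86, 92, 96, 99, 93, 92, 92, 100, 100, 102, 98, 96, 102, 98, 101, 96, 96, 97, 89, 88, 88, 91, 85, 94, 100, 100, 83, 91, 158, 202, 211, 205, 204, 209, 205, 209, 205]
end wall (np.float64(-1.5861522888755837), np.float64(71.54118941545322)) lane end (np.float64(3.2561589933098567), np.float64(50.37714254289124)) tube (np.float64(-5.209123155635894), np.float64(
[... 558 characters left out ...]
.float64(58.5), np.float64(58.5), np.float64(58.6)] 278 [np.float64(59.9), np.float64(59.9), np.float64(59.9)] 280 [np.float64(61.3), np.float64(61.2), np.float64(61.2)] 282 [np.float64(62.8), np.float64(62.6), np.float64(62.5)] 284 [np.float64(64.2), np.float64(63.9), np.float64(63.8)] 286 [np.float64(65.7), np.float64(65.3), np.float64(65.1)] 288 [np.float64(67.1), np.float64(66.6), np.float64(66.4)] 290 [np.float64(68.6), np.float64(68.0), np.float64(67.8)] 292 [np.float64(70.0), np.float64(69.3), np.float64(69.1)] 294 [np.float64(71.5), np.float64(70.7), np.float64(70.4)] 296 [np.float64(72.9), np.float64(72.0), np.float64(71.7)] 298 [np.float64(74.4), np.float64(73.4), np.float64(73.0)]
```

```bash
python3 -m handwheel '[{"tx":0,"ty":0.8,"tz":1,"roll":0},{"tx":0,"ty":0,"tz":2,"roll":0},{"tx":0,"ty":0,"tz":2,"roll":0},{"tx":0,"ty":0,"tz":2,"roll":0},{"tx":0,"ty":0,"tz":2,"roll":0},{"tx":0,"ty":0,"tz":2,"roll":0},{"tx":0,"ty":0,"tz":2,"roll":0},{"tx":0,"ty":0,"tz":1,"roll":0},{"tx":0,"ty":0,"tz":0,"roll":0},{"tx":0,"ty":0,"tz":0,"roll":0}]'; python3 -m handwheel '[{"tx":0,"ty":0,"tz":1,"roll":0},{"tx":0,"ty":0,"tz":2,"roll":0},{"tx":0,"ty":0,"tz":2,"roll":0},{"tx":0,"ty":0,"tz":2,"roll":0},{"tx":0,"ty":0,"tz":1,"roll":0},{"tx":0,"ty":0,"tz":0,"roll":0},{"tx":0,"ty":0,"tz":0,"roll":0}]'
```

```text
t: 14.15
tool_pos: [0.5354, 0.2234, 0.1068]
tool_rot: [0.446, 3.109, 0.0]
contact_force: [-0.4, -1.0, 3.3]
opening: 0.0177
grip_force: 59.1
t: 14.73
tool_pos: [0.5356, 0.2234, 0.0991]
tool_rot: [0.446, 3.109, 0.0]
contact_force: [-1.2, -0.2, 6.9]
opening: 0.0173
grip_force: 59.4
```

```bash
python3 -m handwheel '[{"tx":0,"ty":0,"tz":1,"roll":0},{"tx":0,"ty":0,"tz":1,"roll":0},{"tx":0,"ty":0,"tz":1,"roll":0},{"tx":0,"ty":0,"tz":0.5,"roll":0},{"tx":0,"ty":0,"tz":0,"roll":0},{"tx":0,"ty":0,"tz":0,"roll":0},{"tx":0,"ty":0,"tz":0,"roll":0}]'; python3 -m handwheel '[{"tx":0,"ty":0,"tz":0.5,"roll":0},{"tx":0,"ty":0,"tz":0,"roll":0},{"tx":0,"ty":0,"tz":0,"roll":0},{"tx":0,"ty":0,"tz":0,"roll":0}]'
```

```text
t: 15.32
tool_pos: [0.5357, 0.2234, 0.0959]
tool_rot: [0.446, 3.109, 0.0]
contact_force: [-2.4, -1.1, 8.1]
opening: 0.017
grip_force: 59.5
t: 15.65
tool_pos: [0.5358, 0.2234, 0.0955]
tool_rot: [0.446, 3.109, 0.0]
contact_force: [-2.5, -0.6, 7.4]
opening: 0.0173
grip_force: 59.5
```

```bash
python3 -m handwheel '[{"tx":0.5,"ty":0,"tz":0,"roll":0},{"tx":0.5,"ty":0,"tz":0,"roll":0},{"tx":0,"ty":0,"tz":0,"roll":0},{"tx":0,"ty":0,"tz":0,"roll":0},{"tx":0,"ty":0,"tz":0,"roll":0}]'; python3 -c "
from h import *
o=ctrl.get_obs();print(o['tool_pos'],o['tool_rot'],o['contact_force'],o['wrist_torque'])"
```

```text
t: 16.07
tool_pos: [0.5352, 0.2236, 0.0957]
tool_rot: [0.445, 3.107, 0.0]
contact_force: [-1.1, -0.8, 8.5]
opening: 0.0174
grip_force: 59.5
[0.5352 0.2236 0.0957] [0.4454 3.1074 0.0004] [-1.0741 -0.8498  8.5405] [-0.3822  0.2838 -0.0068]
```

```bash
python3 -m handwheel '[{"tx":0,"ty":0,"tz":0.5,"roll":0},{"tx":0,"ty":0,"tz":0.5,"roll":0},{"tx":0,"ty":0,"tz":0,"roll":0},{"tx":0,"ty":0,"tz":0,"roll":0},{"tx":0,"ty":0,"tz":0,"roll":0}]'; python3 -m handwheel '[{"tx":0,"ty":0,"tz":0.5,"roll":0},{"tx":0,"ty":0,"tz":0,"roll":0},{"tx":0,"ty":0,"tz":0,"roll":0},{"tx":0,"ty":0,"tz":0,"roll":0}]'
```

```text
t: 16.48
tool_pos: [0.5353, 0.2236, 0.0948]
tool_rot: [0.445, 3.107, 0.0]
contact_force: [-0.9, -1.9, 8.2]
opening: 0.0174
grip_force: 59.5
t: 16.82
tool_pos: [0.5353, 0.2236, 0.0943]
tool_rot: [0.445, 3.107, 0.0]
contact_force: [-0.9, -1.9, 8.5]
opening: 0.0171
grip_force: 59.6
```

```bash
python3 -m handwheel '[{"tx":0,"ty":0,"tz":0.5,"roll":0},{"tx":0,"ty":0,"tz":0,"roll":0},{"tx":0,"ty":0,"tz":0,"roll":0},{"tx":0,"ty":0,"tz":0,"roll":0}]'; python3 -m handwheel '[{"tx":0,"ty":0,"tz":0.4,"roll":0},{"tx":0,"ty":0,"tz":0,"roll":0},{"tx":0,"ty":0,"tz":0,"roll":0},{"tx":0,"ty":0,"tz":0,"roll":0}]'
```

```text
t: 17.15
tool_pos: [0.5354, 0.2237, 0.0942]
tool_rot: [0.445, 3.107, 0.001]
contact_force: [-1.7, -2.0, 9.9]
opening: 0.0172
grip_force: 59.7
t: 17.48
tool_pos: [0.5356, 0.2237, 0.0941]
tool_rot: [0.445, 3.107, 0.001]
contact_force: [-1.7, -1.8, 11.7]
opening: 0.0173
grip_force: 59.9
```

The stop is met at TCP z of about 0.0942: the tool no longer descends and the force rises. I'll press a little further.

```bash
python3 -m handwheel '[{"tx":0,"ty":0,"tz":0.4,"roll":0},{"tx":0,"ty":0,"tz":0.4,"roll":0},{"tx":0,"ty":0,"tz":0,"roll":0},{"tx":0,"ty":0,"tz":0,"roll":0},{"tx":0,"ty":0,"tz":0,"roll":0}]'; python3 -m handwheel '[{"tx":0,"ty":0,"tz":0.4,"roll":0},{"tx":0,"ty":0,"tz":0,"roll":0},{"tx":0,"ty":0,"tz":0,"roll":0},{"tx":0,"ty":0,"tz":0,"roll":0}]'
```

```text
t: 17.9
tool_pos: [0.5359, 0.2237, 0.0941]
tool_rot: [0.445, 3.106, 0.001]
contact_force: [-3.1, -1.3, 14.7]
opening: 0.017
grip_force: 60.2
t: 18.23
tool_pos: [0.5361, 0.2237, 0.0941]
tool_rot: [0.445, 3.106, 0.001]
contact_force: [-2.7, -1.3, 15.1]
opening: 0.0172
grip_force: 60.3
```

```bash
python3 -m handwheel '[{"tx":0.4,"ty":0,"tz":0.5,"roll":0},{"tx":0,"ty":0,"tz":0,"roll":0},{"tx":0,"ty":0,"tz":0,"roll":0},{"tx":0,"ty":0,"tz":0,"roll":0},{"tx":0,"ty":0,"tz":0,"roll":0},{"tx":0,"ty":0,"tz":0,"roll":0},{"tx":0,"ty":0,"tz":0,"roll":0},{"tx":0,"ty":0,"tz":0,"roll":0}]'; python3 - <<'E'
from h import *
o=ctrl.get_obs();A,_=optics.get_image("wrist");B,_=optics.get_image("side")
print(o["tool_pos"],o["contact_force"],o["wrist_torque"],ctrl.get_obs()["contact_force"])
cv2.imwrite("pics/m8.png",cv2.resize(np.hstack([A[130:320,190:380],B[90:280,130:320]]),None,fx=2.1,fy=2.1,interpolation=cv2.INTER_CUBIC)[...,::-1])
E
```

```text
t: 18.9
tool_pos: [0.536, 0.2238, 0.0941]
tool_rot: [0.445, 3.105, 0.001]
contact_force: [-3.6, -3.0, 16.6]
opening: 0.0171
grip_force: 60.5
[0.536  0.2238 0.0941] [-3.5809 -2.9975 16.6487] [-0.6584  0.7674 -0.0328] [-3.5273 -2.8611 17.5141]
```

View pics/m8.png

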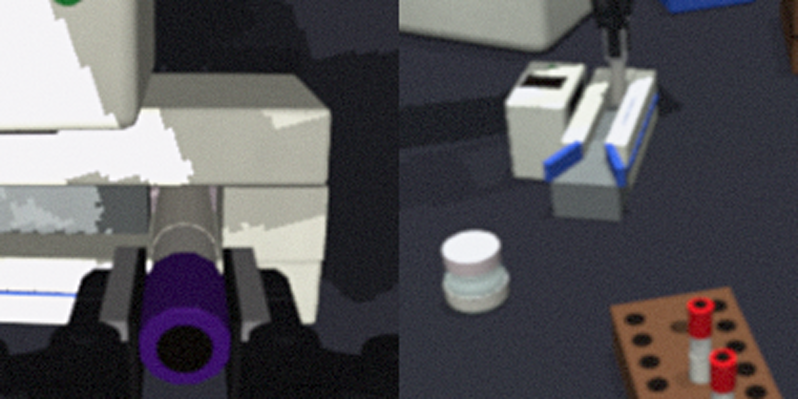

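The tube hasn't moved in the gripper and is upright in the pocket. Its foot is at about 0.020 m, which is stop height. The total upward force is about 17 N, of which about 9.4 N is the spring, leaving roughly 8 N on the stop.

```bash
python3 -c "
from station import ctrl
print(ctrl.finish_job())"
```

```text
the job is handed in; nothing more can be done
None
```

The purple-capped tube was drawn upright through the reader lane at about 3 cm/s and pressed onto the steel stop with roughly 8 N, and I handed the job in at about 19 s with it still in the gripper; the red tubes, and the other bench items as far as the pictures showed, stayed where they were.

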